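# Hold the spring clip gaping over the rota card

### The job

A new sheet is about to be added to the sauna rota, the wide white card standing in its wooden block: squeeze the handles of the wooden spring clip to free it from its upright lath, carry it over, and hold it squeezed fully open, upright and square to the card, astride the middle of the wide card's top edge, with the edge well inside the mouth, one jaw on each side and no part of the clip touching the card. Finish while still holding the clip open there, off the card and still, so that the attendant can slip the sheet in: do not put it down or let go. Do not push hard on either card, and leave everything else where it stands.

Things in the scene. Friction and masses are not known exactly. Their poses are not given: they have to be found in the camera images.
- clip: Wooden spring clip (about 80 g, clothes-peg type, jaws down, handles up), at the start biting the lath. Origin: centre of its steel pivot pin. z up along the handles; y along the pin, parallel to the edge it straddles (arms 30 mm wide, pin 36 mm long); x across the jaws: squeeze the handles together along x. The pin's underside, the throat, is 5 mm below the origin.
- clip_grip (a point): Between the clip's handles, 36 mm above its pin. Handles: flat paddles 6 mm thick, 30 mm wide, up to 57 mm above the pin; closed they flare, 44 mm over their outer faces here and 55 mm at the upper ends. At the stop the outer faces are parallel, 28 mm apart. Full squeeze takes about 13 N on each handle; 20 to 40 N of grip keeps it at the stop.
- clip_mouth (a point): Midway between the clip's jaws, 30 mm below its pin. The jaws are 7 mm thick and reach from 8 to 50 mm below the pin; 6 mm apart while biting the lath; squeezed to the stop they gape 17 mm at 25 mm below the pin and 29 mm at the tips.
- clip_arm_a (a joint): Opening of the arm on the clip's +x side, rad: 0 while biting the lath, -0.05 with the jaws shut on nothing, 0.24 at the stop, squeezed fully open; sprung shut (1.2 N m/rad).
- clip_arm_b (a joint): The same for the arm on the -x side.
- lath_stand: Fixed stand: pine foot 70 x 140 x 30 mm with a thin upright dark wooden lath (6 mm thick in x, 90 mm wide in y, its top 110 mm above the table) and a short dark dowel 12 mm thick at each end (top 70 mm above the table, 60 mm from the middle in y). Origin: centre of the foot's underside. The clip sits on the lath's top edge, within 20 mm of its middle.
- wide_card: The rota card: stiff white board, the wide one of two: 4 mm thick in x, 130 mm wide in y, 120 mm tall in z, upright and fixed in its block, at a height that differs from start to start. Origin: centre of its lower edge.
- wide_edge (a point): Middle of the wide card's top edge, 120 mm above the card's origin; 126 to 146 mm above the table. Axes as the card's.
- wide_block: Fixed slotted wooden block holding the wide card, 58 x 150 x 35 mm, the slot along y. Origin: centre of its underside.
- narrow_card: The other card, leave it alone: as thick and tall, but only 60 mm wide in y, fixed in a block 58 x 80 x 35 mm. Origin: centre of its lower edge.
- mug: Beige ceramic mug, radius 40 mm, 90 mm tall, handle at its +y. Origin: centre of its underside. Bystander.
- deodorant: Closed deodorant stick, 30 x 56 x 107 mm, standing. Origin: centre of its underside. Bystander.
- pumice: Grey pumice stone, 50 x 85 x 34 mm. Origin: centre of its underside. Bystander.
- scraper: Small grey plastic shower scraper lying flat, blade 160 mm long in x, handle 100 mm long towards -y. Origin: where the handle joins the blade, on the table. Bystander.
- shampoo: Grey bottle, radius 28 mm, 150 mm tall. Origin: centre of its underside. Bystander.
- lath_top (a point): Middle of the lath's top edge, 110 mm above the table.
Not all that is in view belongs to the job. Leave any green look-alike of the clip alone. What is shaped like the wide_block but red is not meant.

How it is judged:
By the outcome, as a careful person would: the job done as asked, in the order asked, and still so for the second after the job is handed in, while the arm keeps its last pose, push and grip.
It also fails if it takes over 38 s, if anything falls off the work surface, if the arm or the gripper's body presses on something with over 40 N, if the wrist force passes 120 N, or if a joint passes its speed limit or range.

### The arm

A 6-joint arm with a two-finger parallel gripper is mounted at the origin on the work surface. World frame = base frame: x ahead of the robot, y to its left, z up, the work surface at z = 0. Lengths are in m, angles in degrees, forces in N, time in s.
With the tool pointing down it reaches from about 0.35 to 0.925 m from the base axis. Payload 6.4 kg.
Tool frame: the origin (TCP) lies at the very end of the fingers, on their centre line; the grasp point (between the pads) lies 19 mm behind it; z points along the fingers, y is the line along which they close (so a half turn about z gives the same grasp; the last joint's range is limited). The gripper opens to 94 mm and grips with 3 to 60 N. Pads are 16 mm wide; open, the fingers measure 119 mm over their backs; the gripper's body (75 mm by 177 mm) begins 78 mm behind the grasp point.
Start: joints at [56.545, 14.043, 89.255, -0, 76.702, -9.975], TCP at [0.259, 0.596, 0.205] pointing down, gripper open.
Joint ranges: [-179.41, 179.41], [-58.25, 129.5], [7.25, 145.43], [-54.29, 234.29], [11.92, 165.04], [-157.13, 157.13]. Speed limits (degrees/s): [147.25, 147.25, 180, 180, 180, 180].

### API

Orientations are given as [roll, pitch, yaw] about the fixed x, y, z axes, in that order (R = Rz(yaw) Ry(pitch) Rx(roll)).
In Python, from workcell import sense, snapshot, camera_info, finish_job gives the robot as it stands.
- The arm moves only by the tool carry_out, never from a script. Its argument "deltas" is a list of rows, each a list of 5 numbers: the shift along the tool's x, y, z as a fraction of full scale, then the turn about the tool's z as a fraction of full scale, then the gripper command: -1 is shut, 1 is fully open, values between are in proportion. A call has 1 to 5 rows; each row shifts and turns the commanded pose from where the row before left it, along the tool's axes as they then stand; what a row does not reach is not made up. Full scale, the value 1, is 0.04 m for a shift and 0.15 rad for a turn. A row lasts 1/10 s, in which the tool goes at most 50 mm and 8.59 degrees, less where a joint would pass 70% of its speed; a pose out of reach is approached as far as the arm can. A call with a number of a shift or a turn outside -1 to 1 is refused whole. A call with a gripper value outside its range is refused whole. The fingers move at their own pace and stop on an object; "newtons" is the grip in N (left out, the last holds). Time passes only in rows, so rows that do not move let the fingers close. It gives the time, the measured TCP pose, the force, the opening and the grip force at its end, in the units of the state.
- sense(): the state, without advancing time (a new reading comes with each control period).
- snapshot(name): name is "scene" or "top" or "wrist"; returns (picture, depth): 480x640x3 uint8, blue, green, red; 480x640 float32, m along the optical axis (not along the pixel's ray), 0 where there is no reading.
- camera_info(name): a dict with "camera_matrix" (3x3 intrinsics, pixels), "pose" (4x4, takes a point from camera to world coordinates); the wrist camera has in their place "T_tool_cam" (4x4, takes a point from camera to tool coordinates, whose origin is the TCP and whose axes are the flange's). Camera axes: x right, y down, z forward; pixel columns grow to the right and rows downward; lengths in m; the calibration is good to about 2 mm. A picture is of the moment at which its call begins: read the wrist's pose just before it. camera_info takes no time and is no camera call.
- finish_job(): hands the job in; it is judged then, once.
The state is a dict: "time": time; "joint_pos": joint angles; "qvel": joint speeds; "effort": joint torques, N m; "tcp_pos": TCP position; "eef_rot": TCP orientation; "ft_force": force on the tool from outside, world axes, zero at the start; "ft_torque": the same for the moment, N m; "gripper_width": opening from 0.0 (shut) to 1.0 (fully open); "gripper_force": force on a finger pad.
Only numpy, scipy, OpenCV 4.12 (cv2) and the standard library are available. Lean on these libraries where they do the work, as an engineer would, in place of code of your own. Each camera call takes 0.05 s, during which the arm holds its last target. There are 200 camera calls.

## Working session

There is one attempt and no reset: what is moved stays moved. The work goes in short steps, Python scripts to look and compute and a tool call to move; the robot and the scene stay as the last step left them, time stands still between calls to the robot, and variables do not carry over. Pictures are saved under pics/ and viewed, at most 10 in all, crops included, and the job is handed in when it is done.

Besides the shell and the picture viewer there is one more tool, called after "Request:" as name(argument=value, ...), one argument or row to a line, values as JSON. carry_out: Moves the arm, as the interface text tells. Its arguments: {"type":"object","properties":{"deltas":{"type":"array"},"newtons":{"type":"number"}},"required":["deltas"]}

```bash
mkdir -p pics; ls; python3 - <<'E'
from workcell import *
import cv2,numpy as np
s=sense();print(s)
for n in("scene","top"):
    p,d=snapshot(n);cv2.imwrite(f"pics/{n}0.png",p);np.save(f"{n}0.npy",d);c=camera_info(n);print(n,c)
print(camera_info("wrist"))
E
```

```text
pics
{'time': 0.0, 'joint_pos': array([ 5.65452522e+01,  1.40822464e+01,  8.93234737e+01,  4.14989875e-04,
        7.67015774e+01, -9.97297785e+00]), 'qvel': array([ 0.03528164, -0.00846493, -0.08338253, -0.06532317,  0.00300523,
        0.06207156]), 'effort': array([-3.88921781e-04, -4.15825331e+01, -3.14610350e+01,  6.85034855e-02,
        3.30481399e-02, -1.32435966e-04]), 'tcp_pos': array([0.2586362 , 0.59568419, 0.20437975]), 'eef_rot': array([-1.79894394e+02, -1.89797502e-02,  1.56518117e+02]), 'ft_force': array([-1.05303838,  0.02990519,  0.66341619]), 'ft_torque': array([-0.00227234, -0.0227582 ,  0.0140401 ]), 'gripper_force': 0.0, 'gripper_width': 1.0015697844477525}
scene {'camera_matrix': array([[445.56106127,   0.        , 320.32171263],
       [  0.        , 445.56106127, 245.82289091],
       [  0.        ,   0.        ,   1.        ]]), 'pose': array([[ 0.33625967,  0.82030071, -0.46264044,  1.00352898],
       [ 0.9417513 , -0.28984535,  0.17057012, -0.16770363],
       [ 0.00582461, -0.49304808, -0.86998256,  0.98469179],
       [ 0.        ,  0.        ,  0.      
[... 375 characters left out ...]
       [ 1.16288908e-02, -9.76516932e-02, -9.95152710e-01,
         1.39338859e+00],
       [ 0.00000000e+00,  0.00000000e+00,  0.00000000e+00,
         1.00000000e+00]])}
{'camera_matrix': array([[350.71862061,   0.        , 321.32863826],
       [  0.        , 350.71862061, 239.37173356],
       [  0.        ,   0.        ,   1.        ]]), 'T_tool_cam': array([[ 2.66687557e-04, -9.59301818e-01, -2.82382632e-01,
         8.27674195e-02],
       [ 9.99999960e-01,  2.30026087e-04,  1.62981352e-04,
        -4.96274420e-04],
       [-9.13929354e-05, -2.82382665e-01,  9.59301841e-01,
        -1.79222496e-01],
       [ 0.00000000e+00,  0.00000000e+00,  0.00000000e+00,
         1.00000000e+00]])}
```

View pics/scene0.png

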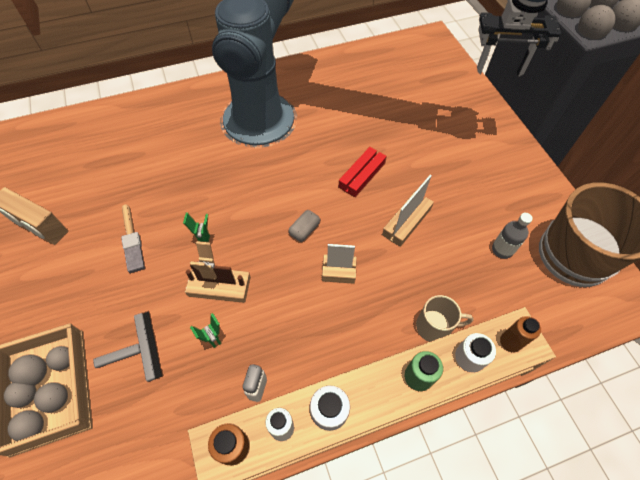

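View pics/top0.png

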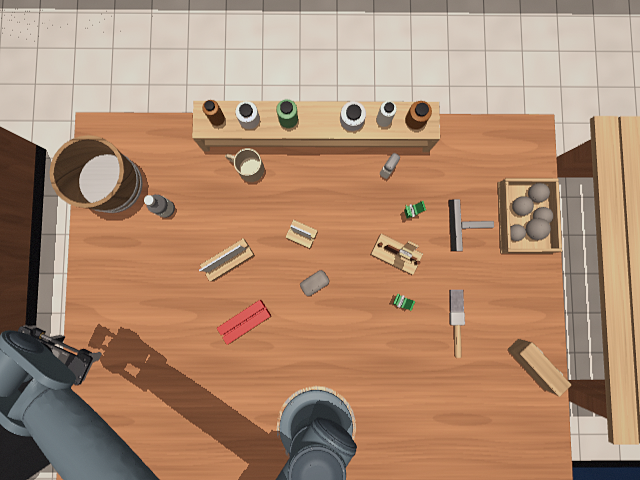

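The scene picture shows the wooden clip on its lath at about (205,255) and the wide card at (410,207). In the top picture they are at (405,250) and (226,258). The green look-alikes and the red block are to be left alone.

```bash
cat > h.py <<'E'
import numpy as np,cv2
from workcell import *
from scipy.spatial.transform import Rotation as R
def cloud(n,d,T=None):
    c=camera_info(n);K=c["camera_matrix"];T=c["pose"] if T is None else T
    v,u=np.mgrid[:480,:640]
    P=np.stack([(u-K[0,2])/K[0,0]*d,(v-K[1,2])/K[1,1]*d,d],-1)
    W=P@T[:3,:3].T+T[:3,3];W[d==0]=np.nan
    return W
def tooltf(s):
    T=np.eye(4);T[:3,:3]=R.from_euler('xyz',s['eef_rot'],degrees=True).as_matrix();T[:3,3]=s['tcp_pos'];return T
def wrist():
    s=sense();p,d=snapshot("wrist");T=tooltf(s)@camera_info("wrist")["T_tool_cam"];return s,p,d,cloud("wrist",d,T)
def rect(P):
    (c,wh,a)=cv2.minAreaRect(P[:,:2].astype(np.float32)*1000);return np.round(c,1),np.round(wh,1),round(a,1)
E
python3 - <<'E'
from h import *
for n,b in(("scene",{"lath":(180,232,255,305),"card":(380,170,440,245)}),("top",{"lath":(365,228,430,275),"card":(195,235,260,285)})):
    W=cloud(n,np.load(n+"0.npy"))
    for k,(x0,y0,x1,y1) in b.items():
        P=W[y0:y1,x0:x1].reshape(-1,3);P=P[~np.isnan(P[:,0])]
        print(n,k,"table",np.median(P[P[:,2]<.015][:,2]),"zmax",np.sort(P[:,2])[-5:])
        for lo,hi in((.02,.04),(.085,.118),(.118,.2),(.145,.2)):
            Q=P[(P[:,2]>lo)&(P[:,2]<hi)]
            if len(Q)>5:print(lo,hi,len(Q),rect(Q),Q.mean(0).round(4))
E
```

```text
scene lath table 0.0006698174335286744 zmax [0.17149611 0.17153816 0.17182706 0.17278098 0.17350922]
0.02 0.04 1158 (array([ 460.4, -222.1]), array([144. , 170.3]), 64.7) [ 0.5141 -0.2418  0.0301]
0.085 0.118 243 (array([ 505.7, -242.5]), array([89.7, 23.1]), 74.2) [ 0.5121 -0.236   0.1013]
0.118 0.2 437 (array([ 501.6, -249. ]), array([35.1, 55.4]), 64.6) [ 0.4984 -0.246   0.1461]
0.145 0.2 224 (array([ 501.3, -249.8]), array([31.6, 55.4]), 64.6) [ 0.4981 -0.2464  0.1611]
scene card table 0.0005059404634031872 zmax [0.13462362 0.13486587 0.13487953 0.13495723 0.13628945]
0.02 0.04 836 (array([486.7, 263. ]), array([ 58.6, 154.8]), 32.0) [0.5003 0.2541 0.034 ]
0.085 0.118 153 (array([486.3, 264.1]), array([  4.3, 133.4]), 31.7) [0.4907 0.2591 0.1026]
0.118 0.2 137 (array([486.4, 263.6]), array([  4.9, 131.8]), 31.9) [0.4888 0.2605 0.1292]
top lath table 0.0003697921614204125 zmax [0.1717421  0.17185949 0.17220578 0.17337435 0.17353084]
0.02 0.04 778 (array([ 506.5, -241. ]), array([140.5,  70.2]), 63.9) [ 0.5048 -0.2338  0.0302]
0.085 0.118 88 (array([ 505.7, -240.4]), array([88.6, 20.4]), 55.3) [ 0.5076 -0.2369  0.1071]
0.118 0.2 229 (array([ 503.1, -247.9]), array([36.3, 53.7]), 63.4) [ 0.5065 -0.2496  0.1439]
0.145 0.2 105 (array([ 502.8, -248.6]), array([30.8, 53.7]), 63.4) [ 0.5078 -0.25    0.1629]
top card table 0.000372155678673991 zmax [0.13620989 0.1362348  0.13737901 0.13758458 0.1379403 ]
0.02 0.04 708 (array([488.6, 264.2]), array([ 58.9, 150.6]), 32.0) [0.4866 0.2593 0.0346]
0.085 0.118 79 (array([487.1, 262.9]), array([  3. , 129.2]), 32.9) [0.4871 0.2629 0.1024]
0.118 0.2 104 (array([488.5, 263.9]), array([  5.3, 128.5]), 31.9) [0.4875 0.2646 0.1302]
```

```bash
cat >> h.py <<'E'
def plan(p,yaw,g,vmax=.038,s=None):
    "rows (rounded) from the sensed pose to p,yaw, tool down"
    s=s or sense();M=tooltf(s)[:3,:3];p0=s['tcp_pos'];dy=(yaw-s['eef_rot'][2]+180)%360-180
    d=np.array(p)-p0;n=int(max(np.ceil(np.linalg.norm(d)/vmax),np.ceil(abs(dy)/8.4),1))
    q=p0.copy();y=s['eef_rot'][2];out=[]
    for i in range(n):
        A=R.from_euler('xyz',[180,0,y],degrees=True).as_matrix()
        t=np.round(A.T@(p0+d*(i+1)/n-q)/.04,3);w=round(-np.radians(s['eef_rot'][2]+dy*(i+1)/n-y)/.15,3)
        q=q+A@t*.04;y-=np.degrees(w*.15);out.append([*map(float,t),float(w),g])
    for i in range(0,n,5):print(out[i:i+5])
    return q,y
E
python3 - <<'E'
from h import *
print(plan([.487,.264,.26],122,1))
E
```

```text
[[-0.776, -0.485, -0.126, 0.365, 1], [-0.802, -0.441, -0.126, 0.365, 1], [-0.825, -0.397, -0.127, 0.365, 1], [-0.845, -0.352, -0.126, 0.366, 1], [-0.863, -0.304, -0.126, 0.365, 1]]
[[-0.878, -0.257, -0.126, 0.365, 1], [-0.892, -0.208, -0.126, 0.365, 1], [-0.901, -0.159, -0.126, 0.365, 1], [-0.908, -0.11, -0.127, 0.365, 1], [-0.914, -0.059, -0.126, 0.365, 1]]
[[-0.915, -0.01, -0.126, 0.365, 1]]
(array([0.48699937, 0.26399526, 0.26000467]), np.float64(122.00346950073177))
```

Request:
carry_out(
  deltas=[
    [-0.78, -0.48, -0.2, 0.365, 1],
    [-0.8, -0.44, -0.2, 0.365, 1],
    [-0.82, -0.4, -0.13, 0.365, 1],
    [-0.84, -0.35, -0.13, 0.365, 1],
    [-0.86, -0.3, -0.13, 0.365, 1],
  ],
)

```text
time: 0.6
tcp_pos: [0.3629, 0.4446, 0.2368]
eef_rot: [-180.0, -0.0, 140.7]
ft_force: [-0.6, 0.8, -1.1]
gripper_width: 1.0
gripper_force: 0.0
```

Request:
carry_out(
  deltas=[
    [-0.88, -0.26, -0.1, 0.365, 1],
    [-0.89, -0.21, -0.1, 0.365, 1],
    [-0.9, -0.16, -0.13, 0.365, 1],
    [-0.91, -0.11, -0.13, 0.365, 1],
    [-0.91, -0.06, -0.13, 0.365, 1],
  ],
)

```text
time: 1.1
tcp_pos: [0.4665, 0.2937, 0.2604]
eef_rot: [-180.0, -0.0, 125.0]
ft_force: [0.4, 0.0, -0.0]
gripper_width: 0.997
gripper_force: 0.0
```

Request:
carry_out(
  deltas=[
    [-0.91, -0.01, -0.13, 0.365, 1],
    [0, 0, 0, 0, 1],
    [0, 0, 0, 0, 1],
  ],
)

```text
time: 1.4
tcp_pos: [0.4867, 0.2647, 0.2655]
eef_rot: [-180.0, -0.0, 122.0]
ft_force: [0.2, 0.2, 0.2]
gripper_width: 1.001
gripper_force: 0.0
```

```bash
python3 - <<'E'
from h import *
s,p,d,W=wrist();cv2.imwrite("pics/w1.png",p);np.savez("w1.npz",d=d,W=W,p=p)
print(s['time'],s['tcp_pos'],s['eef_rot'])
P=W.reshape(-1,3);P=P[~np.isnan(P[:,0])]
P=P[np.hypot(P[:,0]-.487,P[:,1]-.264)<.1]
print(np.median(P[P[:,2]<.01][:,2]))
for lo,hi in((.025,.045),(.09,.12),(.12,.132),(.132,.145)):
    Q=P[(P[:,2]>lo)&(P[:,2]<hi)];print(lo,len(Q),len(Q)>5 and rect(Q))
Q=P[(P[:,2]>.12)&(P[:,2]<.145)];print(np.percentile(Q[:,2],[5,25,50,75,95,99]))
print(plan([.5025,-.2485,.25],64,1))
E
```

```text
1.4 [0.48671726 0.26474947 0.26545447] [-1.79962599e+02 -3.43025277e-02  1.21956613e+02]
4.708117109725185e-05
0.025 5378 (array([487.5, 264.8]), array([ 58.1, 149. ]), 31.9)
0.09 8 (array([453.2, 319.5]), array([2.9, 0.1]), 31.9)
0.12 266 (array([487.7, 264.9]), array([  3.5, 129.3]), 32.0)
0.132 281 (array([487.4, 264.4]), array([  2.9, 128.4]), 32.1)
[0.13089763 0.13151309 0.13201802 0.13251015 0.13319711 0.13355274]
[[-0.793, -0.462, 0.027, 0.482, 1], [-0.825, -0.404, 0.028, 0.483, 1], [-0.851, -0.343, 0.027, 0.482, 1], [-0.875, -0.28, 0.027, 0.482, 1], [-0.892, -0.217, 0.028, 0.483, 1]]
[[-0.905, -0.151, 0.027, 0.482, 1], [-0.914, -0.086, 0.027, 0.483, 1], [-0.918, -0.019, 0.028, 0.482, 1], [-0.917, 0.047, 0.027, 0.482, 1], [-0.911, 0.113, 0.027, 0.483, 1]]
[[-0.901, 0.179, 0.028, 0.482, 1], [-0.885, 0.243, 0.027, 0.482, 1], [-0.865, 0.307, 0.027, 0.483, 1], [-0.841, 0.369, 0.028, 0.482, 1]]
(array([ 0.50251542, -0.24849707,  0.24998814]), np.float64(64.00076663127193))
```

View pics/w1.png

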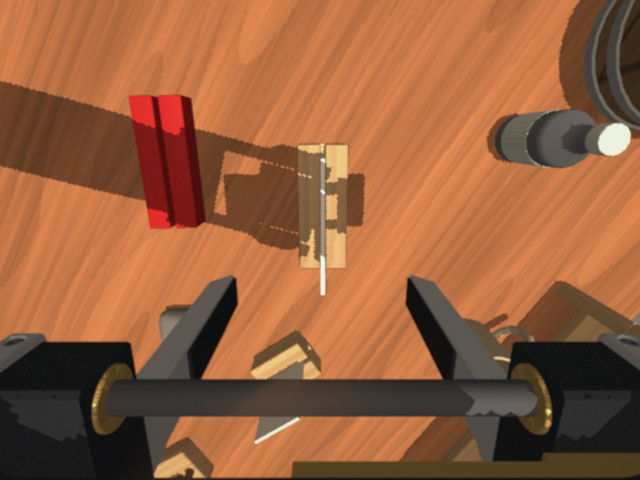

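The wrist picture shows the wide card edge-on at (323,225), in line between the fingers. Its edge is at (0.4875, 0.2646), about 0.133 high, with its normal at 32°.

Request:
carry_out(
  deltas=[
    [-0.79, -0.46, 0.03, 0.482, 1],
    [-0.825, -0.404, 0.03, 0.482, 1],
    [-0.85, -0.343, 0.03, 0.482, 1],
    [-0.875, -0.28, 0.03, 0.482, 1],
    [-0.89, -0.217, 0.03, 0.482, 1],
  ],
)

```text
time: 1.95
tcp_pos: [0.4917, 0.0819, 0.2594]
eef_rot: [-180.0, -0.0, 101.3]
ft_force: [0.6, -0.1, 0.2]
gripper_width: 0.997
gripper_force: 0.0
```

Request:
carry_out(
  deltas=[
    [-0.905, -0.15, 0.03, 0.482, 1],
    [-0.914, -0.086, 0.03, 0.482, 1],
    [-0.918, -0.02, 0.03, 0.482, 1],
    [-0.917, 0.047, 0.03, 0.482, 1],
    [-0.91, 0.113, 0.03, 0.482, 1],
  ],
)

```text
time: 2.45
tcp_pos: [0.4981, -0.1015, 0.2535]
eef_rot: [-180.0, -0.0, 80.6]
ft_force: [-0.1, -0.0, -0.2]
gripper_width: 1.002
gripper_force: 0.0
```

Request:
carry_out(
  deltas=[
    [-0.9, 0.18, 0.03, 0.482, 1],
    [-0.885, 0.243, 0.03, 0.482, 1],
    [-0.865, 0.307, 0.03, 0.482, 1],
    [-0.84, 0.37, 0.03, 0.482, 1],
    [0, 0, 0, 0, 1],
  ],
)

```text
time: 2.95
tcp_pos: [0.503, -0.2502, 0.2482]
eef_rot: [-179.9, 0.0, 63.9]
ft_force: [-0.3, 0.9, 0.6]
gripper_width: 1.002
gripper_force: 0.0
```

```bash
python3 - <<'E'
from h import *
s,p,d,W=wrist();cv2.imwrite("pics/w2.png",p);np.savez("w2.npz",d=d,W=W,p=p)
print(s['time'],s['tcp_pos'],s['eef_rot'])
P=W.reshape(-1,3);P=P[~np.isnan(P[:,0])]
P=P[np.hypot(P[:,0]-.505,P[:,1]+.245)<.08]
print(np.median(P[P[:,2]<.01][:,2]))
for lo,hi in((.025,.035),(.09,.113),(.113,.125),(.125,.19),(.145,.19),(.165,.19)):
    Q=P[(P[:,2]>lo)&(P[:,2]<hi)];print(lo,len(Q),len(Q)>5 and rect(Q))
Q=P[(P[:,2]>.15)&(P[:,2]<.19)];print(np.percentile(Q[:,2],[5,25,50,75,95,99]))
E
```

```text
2.95 [ 0.50301831 -0.2501923   0.2481607 ] [-1.79933328e+02  1.60007788e-02  6.38715216e+01]
1.947059214738034e-05
0.025 4423 (array([ 505.6, -241.1]), array([139.4,  70. ]), 63.8)
0.09 451 (array([ 504.8, -240.3]), array([88.8, 22. ]), 53.6)
0.113 531 (array([ 501.9, -248.9]), array([36.2, 29.4]), 65.1)
0.125 2140 (array([ 501.9, -248.5]), array([30.4, 54.3]), 64.0)
0.145 1265 (array([ 501.9, -248.4]), array([30.4, 54.3]), 64.1)
0.165 652 (array([ 501.9, -248.5]), array([30.3, 54.3]), 64.0)
[0.15215498 0.15911236 0.16714911 0.16873242 0.16963453 0.17023499]
```

View pics/w2.png

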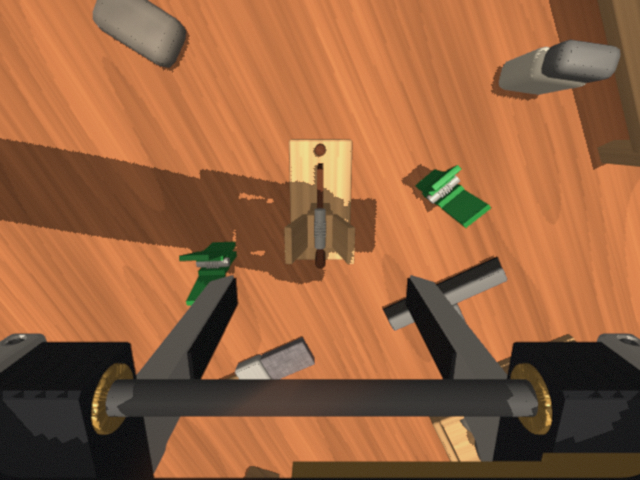

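The wrist picture shows the clip at (320,235), between the fingers and biting the lath. The points put it at (0.5019, -0.2485) with yaw 64°, which agrees with the lath's line.

Request:
carry_out(
  deltas=[
    [0.026, -0.043, 0.7, 0, 1],
    [0, 0, 0.8, 0, 1],
    [0, 0, 0.7, 0, 1],
    [0, 0, 0.5, 0, 1],
    [0, 0, 0.2, 0, 1],
  ],
  newtons=30,
)

```text
time: 3.5
tcp_pos: [0.5011, -0.2436, 0.1305]
eef_rot: [-179.7, -0.1, 64.2]
ft_force: [-0.4, 0.1, 0.6]
gripper_width: 1.0
gripper_force: 0.0
```

Request:
carry_out(
  deltas=[
    [0, 0, 0, 0, 1],
    [0, 0, 0, 0, 0.2],
  ],
)

```text
time: 3.7
tcp_pos: [0.5028, -0.2463, 0.1342]
eef_rot: [179.9, 0.0, 64.1]
ft_force: [0.4, -0.2, 0.4]
gripper_width: 0.949
gripper_force: 0.0
```

```bash
python3 - <<'E'
from h import *
s=sense();print(s['time'],s['tcp_pos'],s['eef_rot'],s['ft_force'],s['gripper_width'])
E
```

```text
3.7 [ 0.5027791  -0.24628508  0.13423107] [1.79905223e+02 1.31546932e-02 6.41010800e+01] [ 0.38278465 -0.23718898  0.43956054] 0.948779503374065
```

Request:
carry_out(
  deltas=[
    [0, 0, 0, 0, 0.2],
    [0, 0, 0, 0, 0.2],
  ],
)

```text
time: 3.9
tcp_pos: [0.5027, -0.2471, 0.1344]
eef_rot: [179.9, 0.0, 64.0]
ft_force: [0.2, -1.1, -0.3]
gripper_width: 0.784
gripper_force: 0.0
```

Request:
carry_out(
  deltas=[
    [-0.04, 0, 0.05, 0, 0.2],
    [0, 0, 0, 0, 0.2],
    [0, 0, 0, 0, -1],
    [0, 0, 0, 0, -1],
    [0, 0, 0, 0, -1],
  ],
  newtons=30,
)

```text
time: 4.4
tcp_pos: [0.5031, -0.2495, 0.1342]
eef_rot: [179.7, 0.0, 64.0]
ft_force: [-0.1, 1.0, 13.5]
gripper_width: 0.386
gripper_force: 9.2
```

Request:
carry_out(
  deltas=[
    [0, 0, 0, 0, -1],
    [0, 0, 0, 0, -1],
    [0, 0, 0, 0, -1],
    [0, 0, 0, 0, -1],
    [0, 0, 0, 0, -1],
  ],
)

```text
time: 4.9
tcp_pos: [0.5019, -0.2489, 0.1349]
eef_rot: [179.9, 0.1, 64.0]
ft_force: [-7.0, 3.7, 17.9]
gripper_width: 0.288
gripper_force: 30.0
```

Request:
carry_out(
  deltas=[
    [0, 0, -0.1, 0, -1],
    [0, 0, -0.1, 0, -1],
    [0, 0, -0.2, 0, -1],
    [0, 0, -0.2, 0, -1],
    [0, 0, -0.3, 0, -1],
  ],
)

```text
time: 5.4
tcp_pos: [0.5009, -0.2479, 0.1671]
eef_rot: [-179.9, -0.0, 64.0]
ft_force: [-0.9, -0.2, -0.3]
gripper_width: 0.288
gripper_force: 30.0
```

Request:
carry_out(
  deltas=[
    [0, 0, -0.5, 0, -1],
    [0, 0, -0.8, 0, -1],
    [0, 0, -0.8, 0, -1],
    [0, 0, -0.5, 0, -1],
    [0, 0, 0, 0, -1],
  ],
)

```text
time: 5.9
tcp_pos: [0.5028, -0.2493, 0.2757]
eef_rot: [179.6, 0.1, 64.0]
ft_force: [0.3, -0.0, 0.0]
gripper_width: 0.29
gripper_force: 30.0
```

```bash
python3 - <<'E'
from h import *
s=sense();print(s['tcp_pos'],s['eef_rot'],s['ft_force'],s['gripper_width'],s['gripper_force'])
p,d=snapshot("scene");cv2.imwrite("pics/s3.png",cv2.resize(p[180:330,130:280],(600,600),interpolation=cv2.INTER_CUBIC))
print(plan([.4875,.2646,.27],122,-1,vmax=.03))
E
```

```text
[ 0.50283725 -0.24928763  0.27567357] [1.79563395e+02 9.04752480e-02 6.40221747e+01] [ 0.3371101 -0.0442267  0.0301408] 0.29012324752011015 29.97778683900833
[[0.632, -0.33, 0.004, -0.375, -1], [0.65, -0.294, 0.004, -0.375, -1], [0.665, -0.258, 0.004, -0.374, -1], [0.678, -0.219, 0.004, -0.375, -1], [0.69, -0.181, 0.005, -0.375, -1]]
[[0.699, -0.142, 0.004, -0.375, -1], [0.705, -0.103, 0.004, -0.374, -1], [0.711, -0.062, 0.004, -0.375, -1], [0.713, -0.023, 0.004, -0.375, -1], [0.712, 0.017, 0.004, -0.375, -1]]
[[0.711, 0.058, 0.004, -0.375, -1], [0.707, 0.097, 0.004, -0.374, -1], [0.699, 0.137, 0.005, -0.375, -1], [0.691, 0.176, 0.004, -0.375, -1], [0.68, 0.215, 0.004, -0.375, -1]]
[[0.667, 0.252, 0.004, -0.375, -1], [0.652, 0.29, 0.004, -0.374, -1], [0.635, 0.325, 0.004, -0.375, -1]]
(array([0.48748585, 0.26461142, 0.270007  ]), np.float64(121.99938096963525))
```

View pics/s3.png

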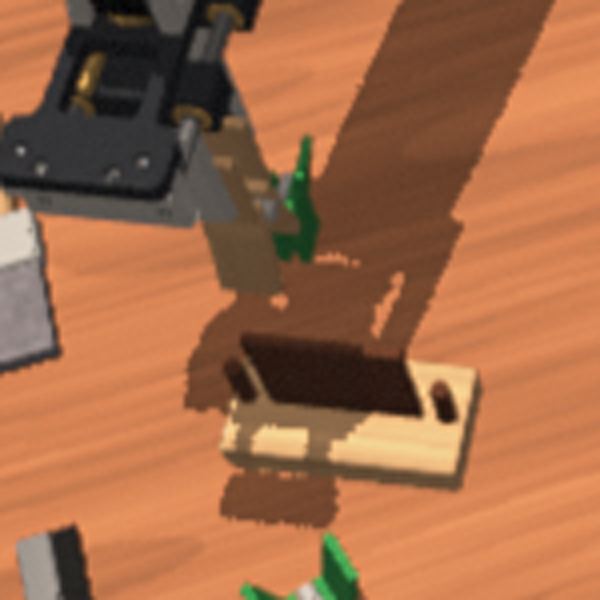

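The crop shows the clip held open in the fingers at about (240,210), clear of the lath, with the stand still in place. Next I carry it over the card.

Request:
carry_out(
  deltas=[
    [0.63, -0.33, 0, -0.375, -1],
    [0.65, -0.294, 0, -0.375, -1],
    [0.665, -0.258, 0, -0.375, -1],
    [0.68, -0.22, 0, -0.375, -1],
    [0.69, -0.18, 0, -0.375, -1],
  ],
)

```text
time: 6.45
tcp_pos: [0.4962, -0.1041, 0.2689]
eef_rot: [-179.8, -0.1, 80.3]
ft_force: [-0.1, 0.0, -0.1]
gripper_width: 0.29
gripper_force: 30.0
```

Request:
carry_out(
  deltas=[
    [0.7, -0.142, 0, -0.375, -1],
    [0.705, -0.103, 0, -0.375, -1],
    [0.71, -0.06, 0, -0.375, -1],
    [0.713, -0.023, 0, -0.375, -1],
    [0.712, 0.017, 0, -0.375, -1],
  ],
)

```text
time: 6.95
tcp_pos: [0.4921, 0.0383, 0.269]
eef_rot: [-179.8, -0.1, 96.4]
ft_force: [0.2, 0.3, -1.0]
gripper_width: 0.293
gripper_force: 30.0
```

Request:
carry_out(
  deltas=[
    [0.71, 0.058, 0, -0.375, -1],
    [0.707, 0.097, 0, -0.375, -1],
    [0.7, 0.137, 0, -0.375, -1],
    [0.69, 0.176, 0, -0.375, -1],
    [0.68, 0.215, 0, -0.375, -1],
  ],
)

```text
time: 7.45
tcp_pos: [0.4881, 0.1805, 0.269]
eef_rot: [-179.8, -0.0, 112.5]
ft_force: [-0.2, 0.8, -0.8]
gripper_width: 0.294
gripper_force: 30.0
```

Request:
carry_out(
  deltas=[
    [0.667, 0.252, 0, -0.375, -1],
    [0.65, 0.29, 0, -0.375, -1],
    [0.635, 0.325, 0, -0.375, -1],
    [0, 0, 0, 0, -1],
    [0, 0, 0, 0, -1],
  ],
)

```text
time: 7.95
tcp_pos: [0.486, 0.2648, 0.2693]
eef_rot: [-179.8, -0.0, 122.1]
ft_force: [0.0, -0.9, -1.1]
gripper_width: 0.288
gripper_force: 30.0
```

```bash
python3 - <<'E'
from h import *
s,p,d,W=wrist();cv2.imwrite("pics/w4.png",p)
S=[]
for i in range(6):
    q=sense();S.append([*q['tcp_pos'],*q['eef_rot']]);P,D=snapshot("scene")
print(np.round(S,4),s['gripper_width'],s['ft_force'],q['time'])
X=cloud("scene",D).reshape(-1,3);np.save("scene4.npy",D);cv2.imwrite("pics/s4.png",cv2.resize(P[120:270,340:490],(600,600),interpolation=cv2.INTER_CUBIC))
T=tooltf(q)
# clip points in tool frame, both cameras
for n,C in(("wrist",W.reshape(-1,3)),("scene",X)):
    C=C[~np.isnan(C[:,0])];L=(C-q['tcp_pos'])@T[:3,:3]*1000
    m=(abs(L[:,0])<22)&(abs(L[:,1])<30)&(L[:,2]>-60)&(L[:,2]<90)
    L=L[m]
    for lo in range(-60,90,10):
        B=L[(L[:,2]>=lo)&(L[:,2]<lo+10)]
        if len(B)>4:print(n,lo,len(B),"x",np.percentile(B[:,0],[2,98]).round(1),"y",np.percentile(B[:,1],[2,98]).round(1),"zmax",B[:,2].max().round(1))
E
```

```text
[[ 4.863000e-01  2.644000e-01  2.697000e-01 -1.798590e+02 -1.550000e-02
   1.219987e+02]
 [ 4.865000e-01  2.641000e-01  2.700000e-01 -1.798965e+02 -1.180000e-02
   1.219638e+02]
 [ 4.867000e-01  2.640000e-01  2.703000e-01 -1.799287e+02 -7.000000e-03
   1.219439e+02]
 [ 4.868000e-01  2.640000e-01  2.706000e-01 -1.799598e+02  4.000000e-04
   1.219403e+02]
 [ 4.869000e-01  2.641000e-01  2.708000e-01 -1.799807e+02  1.200000e-03
   1.219385e+02]
 [ 4.870000e-01  2.642000e-01  2.710000e-01 -1.799944e+02  1.900000e-03
   1.219542e+02]] 0.28792591251603045 [ 0.02538023 -0.94838959 -1.12904228] 8.25
wrist -60 1059 x [-5.3 11. ] y [-26.   24.5] zmax -50.0
wrist -50 839 x [-5.3 10.9] y [-25.9  24.4] zmax -40.0
wrist -40 2342 x [-12.2  16.5] y [-24.5  22.8] zmax -30.0
wrist -30 748 x [-4.1 16.7] y [-25.7  23.7] zmax -20.0
wrist -20 637 x [-6.2 16.7] y [-25.5  23.8] zmax -10.0
wrist -10 448 x [-10.3  16.8] y [-24.4  22.8] zmax -0.1
wrist 0 1003 x [-12.7  16.7] y [-13.6  11.7] zmax 10.0
wrist 10 828 x [-15.4  19.5] y [-11.2   9.1] zmax 20.0
wrist 20 214 x [13.  19.8] y [-14.2  12.3] zmax 30.0
wris
[... 221 characters left out ...]
8 x [-12.    6.9] y [-26.9  24. ] zmax -50.3
scene -50 63 x [-12.8   5.3] y [-26.9  24. ] zmax -40.0
scene -40 129 x [-15.8  11. ] y [-26.7  24. ] zmax -30.1
scene -30 82 x [-16.6  11.4] y [-26.5  23.6] zmax -20.0
scene -20 82 x [-15.9  11.3] y [-26.6  23.5] zmax -10.0
scene -10 52 x [-16.4  10.1] y [-21.8  21.6] zmax -0.6
scene 0 74 x [-16.1  13.2] y [-15.5  11.6] zmax 9.6
scene 10 66 x [-19.   14.1] y [-12.9  10.5] zmax 19.8
scene 20 44 x [-18.3  10.9] y [-13.8  11.5] zmax 29.6
scene 30 47 x [-16.   13.5] y [-15.4  13.3] zmax 40.0
scene 40 42 x [-15.6  13.1] y [-18.3  15.6] zmax 49.6
scene 50 46 x [-16.5  14.2] y [-20.8  17.5] zmax 60.0
scene 60 29 x [-15.7  16. ] y [-22.2  19.3] zmax 67.7
```

View pics/w4.png

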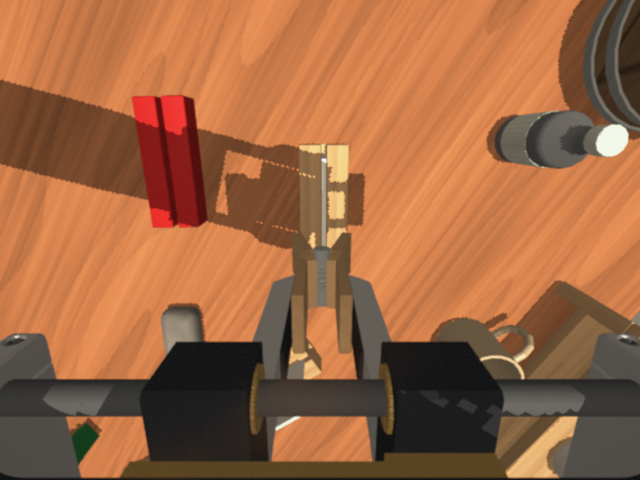

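View pics/s4.png

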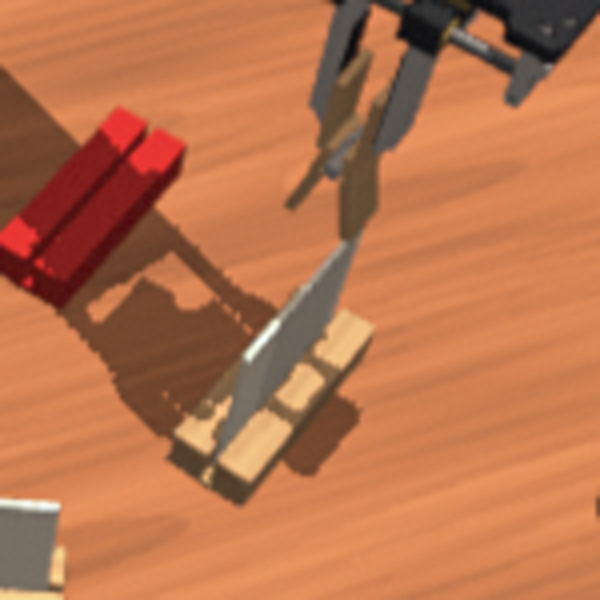

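Both pictures show the clip open, upright and in line with the card: the pin is at (321,270) and the card edge at (324,200) in the wrist view. I descend in stages with a shift of about 1 mm.

Request:
carry_out(
  deltas=[
    [0, 0.03, 0.3, 0, -1],
    [0, 0, 0.4, 0, -1],
    [0, 0, 0.3, 0, -1],
    [0, 0, 0, 0, -1],
    [0, 0, 0, 0, -1],
  ],
)

```text
time: 8.8
tcp_pos: [0.4875, 0.2655, 0.2303]
eef_rot: [-179.9, -0.0, 122.0]
ft_force: [0.0, -0.2, -0.4]
gripper_width: 0.29
gripper_force: 30.0
```

```bash
cat > rel.py <<'E'
from h import *
for n in("wrist","scene","top"):
    q=sense();T=tooltf(q)
    if n=="wrist":_,P,D,W=wrist()
    else:P,D=snapshot(n);W=cloud(n,D)
    C=W.reshape(-1,3);I=P.reshape(-1,3).astype(int);k=~np.isnan(C[:,0]);C=C[k];I=I[k]
    L=(C-q['tcp_pos'])@T[:3,:3]*1000
    white=(I.max(1)-I.min(1)<25)&(abs(L[:,0])<75)&(abs(L[:,1])<9)&(C[:,2]>.11)&(C[:,2]<.142)
    B=L[white];print(n,"card n",len(B))
    if len(B)>5:print(" x",np.percentile(B[:,0],[1,99]).round(1),"y",np.percentile(B[:,1],[2,50,98]).round(1),"zmin",B[:,2].min().round(1),"worldz",np.percentile(C[white][:,2],99).round(4))
    wood=(I[:,2]-I[:,0]>20)&(abs(L[:,0])<22)&(abs(L[:,1])<24)&(L[:,2]>-45)&(L[:,2]<75)&(C[:,2]>.06)
    B=L[wood]
    for lo in(-40,-20,20,40,55,64):
        b=B[(B[:,2]>=lo)&(B[:,2]<lo+10)]
        if len(b)>4:print("  clip",lo,len(b),"x",np.percentile(b[:,0],[2,98]).round(1),"y",np.percentile(b[:,1],[2,98]).round(1),b[:,2].max().round(1))
s=sense();print(s['tcp_pos'].round(4),s['eef_rot'].round(2),s['ft_force'].round(2),s['gripper_width'],s['gripper_force'],s['time'])
E
python3 rel.py
```

```text
wrist card n 37
 x [-64.8  64. ] y [-1.6 -0.8  1. ] zmin 96.5 worldz 0.1337
  clip -40 1846 x [-13.5  15.5] y [-14.   13.2] -30.0
  clip -20 269 x [-5.  15.8] y [-15.1  13. ] -10.0
  clip 20 168 x [11.4 18.5] y [-13.6  12.9] 29.9
  clip 40 200 x [-0.1 15.8] y [-17.9  17.2] 50.0
  clip 55 248 x [-13.   15.7] y [-21.9  20.8] 65.0
  clip 64 43 x [-13.2  15.6] y [-22.2  21.1] 67.8
scene card n 93
 x [-67.4  22.3] y [-3.7 -1.2 -0.4] zmin 96.2 worldz 0.1346
  clip -40 81 x [-15.7  14.4] y [-16.5  23.8] -30.8
  clip -20 44 x [-15.9  11.2] y [-15.7  23.8] -10.1
  clip 20 37 x [-16.7  10.4] y [-14.4  11.5] 29.3
  clip 40 42 x [-15.6  15.5] y [-18.2  15.4] 49.9
  clip 55 35 x [-16.2  11.1] y [-21.2  19.3] 64.8
  clip 64 9 x [-14.9  10. ] y [-13.3  19.3] 66.5
top card n 51
 x [-64.9 -10.2] y [-3.6 -2.2  1.5] zmin 94.0 worldz 0.1369
  clip 40 5 x [-14.6 -10.2] y [-17.   -9.7] 48.3
  clip 55 11 x [-15.1  -5.7] y [-21.7  21. ] 63.6
[0.4882 0.2658 0.2318] [1.7993e+02 2.0000e-02 1.2204e+02] [-0.66 -0.3  -1.18] 0.28807795949524917 29.977711737155914 8.95
```

Request:
carry_out(
  deltas=[
    [0, -0.015, 0.2, 0, -1],
    [0, 0, 0.3, 0, -1],
    [0, 0, 0.3, 0, -1],
    [0, 0, 0.25, 0, -1],
    [0, 0, 0.2, 0, -1],
  ],
)

```text
time: 9.45
tcp_pos: [0.4867, 0.2651, 0.1793]
eef_rot: [-179.9, -0.0, 122.0]
ft_force: [-0.1, 0.0, -2.2]
gripper_width: 0.29
gripper_force: 30.0
```

Request:
carry_out(
  deltas=[
    [0, 0, 0, 0, -1],
    [0, 0, 0, 0, -1],
    [0, 0, 0, 0, -1],
    [0, 0, 0, 0, -1],
    [0, 0, 0, 0, -1],
  ],
)

```text
time: 9.95
tcp_pos: [0.4876, 0.2654, 0.1815]
eef_rot: [179.9, 0.0, 122.0]
ft_force: [-0.2, 0.1, -0.1]
gripper_width: 0.291
gripper_force: 30.0
```

```bash
python3 rel.py; python3 - <<'E'
from h import *
P,D=snapshot("scene");Q,_=snapshot("wrist")
a=cv2.resize(P[130:250,360:460],(500,600),interpolation=cv2.INTER_CUBIC);b=cv2.resize(Q[120:420,250:400],(300,600),interpolation=cv2.INTER_CUBIC)
cv2.imwrite("pics/f5.png",np.hstack([a,b]))
E
```

```text
wrist card n 155
 x [-65.1  64.2] y [-2.2 -0.   1.2] zmin 47.8 worldz 0.1332
  clip -40 1837 x [-13.5  15.5] y [-14.   13.2] -30.0
  clip -20 268 x [-5.5 15.8] y [-14.1  13. ] -10.1
  clip 20 164 x [11.5 18.3] y [-13.6  12.9] 30.0
  clip 40 265 x [ 0.1 21. ] y [-17.9  17.1] 50.0
  clip 55 257 x [-13.   15.8] y [-22.   20.8] 64.9
  clip 64 46 x [-12.9  15.7] y [-22.2  21. ] 66.2
scene card n 75
 x [-66.2   0.6] y [-3.5 -0.7  0. ] zmin 46.7 worldz 0.1347
  clip -40 66 x [-15.5  14.5] y [-16.   20.1] -30.2
  clip -20 37 x [-15.2  13.1] y [-16.2  23.8] -10.2
  clip 20 32 x [-17.    8.8] y [-13.9  11.4] 29.5
  clip 40 50 x [-18.   14.8] y [-18.3  15.5] 50.0
  clip 55 36 x [-15.7  15.7] y [-21.1  19.1] 64.9
  clip 64 6 x [-14.2  14.4] y [-14.6  18.7] 67.5
top card n 46
 x [-65.7 -15.2] y [-2.3 -1.3  1.8] zmin 43.9 worldz 0.1371
  clip 55 7 x [-15.3  -6.8] y [-21.8  14.7] 64.1
[0.4874 0.2653 0.1813] [1.7998e+02 1.0000e-02 1.2203e+02] [ 0.25 -0.88  0.06] 0.29059134636343276 29.97767060995102 10.1
```

View pics/f5.png

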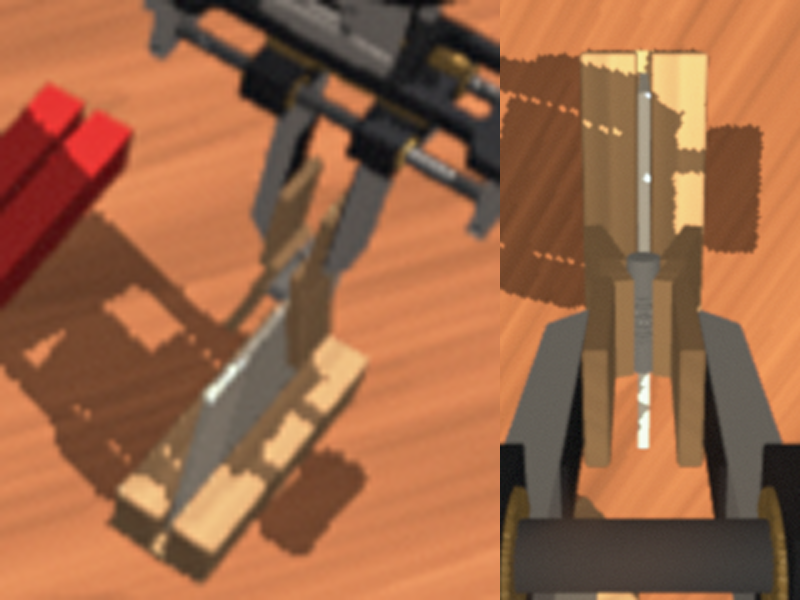

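The picture shows the open clip astride the middle of the card's edge: the card line at (643,400) runs midway between the jaws and touches neither. The edge is about 20 mm inside the jaws, contact force is near zero and the arm is still.

```bash
python3 -c "
from workcell import *
print(finish_job())"
```

```text
the job is handed in; nothing more can be done
None
```

The job is handed in: the clip is held squeezed fully open with 30 N, upright and square to the wide card. It sits astride the middle of the top edge, which is about 20 mm inside the jaws, with no contact seen or felt.

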